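# Line up the tap cover plate with a drift and drop the bolt

### The arm

A 6-joint arm with a two-finger parallel gripper is mounted at the origin on the work surface. World frame = base frame: x ahead of the robot, y to its left, z up, the work surface at z = 0. Lengths are in m, angles in rad, forces in N, time in s.
With the tool pointing down it reaches from about 0.225 to 0.875 m from the base axis. Payload 3.4 kg.
Tool frame: the origin (TCP) lies between the finger pads; the fingertips stand tip_reach ahead of it and the grasp point (between the pads) lies 2 mm behind it (tip_reach is the distance from the TCP to the fingertips, in m); z points along the fingers, y is the line along which they close (so a half turn about z gives the same grasp; the last joint's range is limited). The gripper opens to 85 mm and grips with 20 to 120 N. Pads are 22 mm wide; open, the fingers measure 114 mm over their backs; the gripper's body (76 mm by 85 mm) begins 54 mm behind the grasp point. The pads swing forward as they close: fully open they stand 13 mm farther back than shut.
Start: joints at [1.068, 0.276, 1.505, -0, 1.361, -0.121], TCP at [0.214, 0.534, 0.248] pointing down, gripper open.
Joint ranges: [-2.89, 2.89], [-0.75, 2.08], [0.22, 2.7], [-1.18, 4.32], [0.11, 2.71], [-2.7, 2.7]. Speed limits (rad/s): [2.57, 2.57, 3.14, 3.14, 3.14, 3.14].

### API

Orientations are given as a unit quaternion [w, x, y, z].
In Python, from rig import read_state, read_camera, camera_model, hand_in, tip_reach gives the robot as it stands.
- The arm moves only by the tool apply_moves, never from a script. Its argument "targets" is a list of rows, each a list of 3 entries, a list of its own where there are three numbers: the closure in counts, from 0 (fully open) to 255 (shut), then the shift along the tool's x, y, z in cm, then the turn about the tool's z in degrees. In form: [[hand, [tx, ty, tz], roll], ...]. A call has 1 to 8 rows; each row is the pose to reach, as a shift and turn from the pose commanded when the call began, along the tool's axes at that moment; what a row does not reach only later rows make up. A row lasts 1/8 s, in which the tool goes at most 62.5 mm and 10.7 degrees, less where a joint would pass 70% of its speed; a pose out of reach is approached as far as the arm can. A call with a gripper value outside its range is refused whole. The fingers move at their own pace and stop on an object; "newtons" is the grip in N (left out, the last holds). Time passes only in rows, so rows that repeat a pose let the fingers close. It gives the time, the measured TCP pose, the force, the opening and the grip force at its end, in the units of the state.
- read_state(): the state, without advancing time (a new reading comes with each control period).
- read_camera(name): name is "scene" or "top" or "wrist"; returns (picture, depth): 400x640x3 uint8, red, green, blue; 400x640 float32, m along the optical axis (not along the pixel's ray), 0 where there is no reading.
- camera_model(name): a dict with "K" (3x3 intrinsics, pixels), "rvec" (rotation vector, rad) and "tvec" (3), from world to camera coordinates, as OpenCV has them; the wrist camera has in their place "tool_from_camera" (4x4, takes a point from camera to tool coordinates, whose origin is the TCP and whose axes are the flange's). Camera axes: x right, y down, z forward; pixel columns grow to the right and rows downward; lengths in m; the calibration is good to about 2 mm. The wrist camera is an equidistant fisheye: a pixel r from the principal point sees the ray r / f radians off the axis. A picture is of the moment at which its call begins: read the wrist's pose just before it. camera_model takes no time and is no camera call.
- hand_in(): hands the job in; it is judged then, once.
The state is a dict: "t": time; "joint_positions": joint angles; "qvel": joint speeds; "effort": joint torques, N m; "tool_pos": TCP position; "orientation": TCP orientation; "wrist_force": force on the tool from outside, world axes, zero at the start; "moment": the same for the moment, N m; "width": opening from 0.0 (shut) to 1.0 (fully open); "gripper_force": force on a finger pad.
Only numpy, scipy, OpenCV 4.12 (cv2) and the standard library are available. Lean on these libraries where they do the work, as an engineer would, in place of code of your own. Each camera call takes 0.05 s, during which the arm holds its last target. There are 200 camera calls.

### The job

The tap's cover plate has slipped lengthwise on its steel ledge, so the holes no longer line up. Take the tapered drift (tall round handle) from the wooden rack and push it tip first fully down into one of the two end holes so that it draws the plate into line; leave it there. Then take the bolt with the square head from the rack, drop it fully home in the other hole and let go.

Things in the scene. Friction and masses are not known exactly. Their poses are not given: they have to be found in the camera images.
- drift_grip (a point): Aluminium drift, 0.22 kg, standing tip down in one of 3 wells of a fixed 72 mm high wooden rack. Round handle 26 mm wide, 54 tall; under it a flange 52 wide, 8 thick, resting on the rack; below: shank 36 wide, 20 long, then a taper 45 long to an 8 mm tip. Point: on the axis in the handle, 38 mm above the flange's underside, 24 below the handle's top, 103 above the tip. z up.
- bolt_grip (a point): Steel bolt, 0.35 kg, head up in another well, 80 or 160 mm away (the third holds an unneeded sink stopper). Square head 26x26 mm, 42 tall, flats facing its x and y; flange 52 wide, 8 thick; shank 30 wide, 28 long; blunt nose 14 long. Point: on the axis in the head, 33 mm above the flange's underside, 17 below the top, 75 above the nose end. z up.
- ledge: Fixed steel tap ledge 100 (its x) by 250 mm (its y), deck top 70 mm above the table; origin on the table under its centre, z up. Two through holes 40 mm wide, 85 mm either way from the centre along its y. On the deck lies the aluminium cover plate, 8 mm thick (top at 78 mm), between side lips 82 mm high. The drift and bolt have free room below.
- cover (a joint): How far (m) the cover plate has slid along the ledge's +y; 0 = lined up. Starts 0.010 to 0.016, travels 0.020 either way, cannot lift or turn, slides with 1.5 N friction and stays put. Its two 40 mm holes are 85 mm either way from its own centre, where a tap stub 44 mm wide stands 28 mm above the plate. The drift's flange ends resting on the plate.

How it is judged:
By the outcome, as a careful person would: the job done as asked, in the order asked, and still so for the second after the job is handed in, with the robot touching nothing.
It also fails if it takes over 54 s, if anything falls off the work surface, if the arm or the gripper's body presses on something with over 40 N, if the wrist force passes 120 N, or if a joint passes its speed limit or range.

## Working session

There is one attempt and no reset: what is moved stays moved. The work goes in short steps, Python scripts to look and compute and a tool call to move; the robot and the scene stay as the last step left them, time stands still between calls to the robot, and variables do not carry over. Pictures are saved under pics/ and viewed, at most 10 in all, crops included, and the job is handed in when it is done.

Besides the shell and the picture viewer there is one more tool, called after "Call:" as name(argument=value, ...), one argument or row to a line, values as JSON. apply_moves: Moves the arm, as the interface text tells. Its arguments: {"type":"object","properties":{"targets":{"type":"array","items":{"type":"array"}},"newtons":{"type":"number"}},"required":["targets"]}

```bash
mkdir -p pics; ls; python3 - <<'E'
from rig import *
import cv2,numpy as np
print(read_state()); print(tip_reach if not callable(tip_reach) else tip_reach())
for n in("scene","top"):
    p,d=read_camera(n); cv2.imwrite(f"pics/{n}0.png",p[:,:,::-1]); np.savez(f"{n}0.npz",p=p,d=d); print(n,camera_model(n))
print(camera_model("wrist"))
E
```

```text
pics
{'t': 0.0, 'joint_positions': array([ 1.06799951e+00,  2.76586337e-01,  1.50615784e+00,  2.43707759e-05,
        1.36068965e+00, -1.21010961e-01]), 'qvel': array([ 0.00015943,  0.00137862, -0.00071842, -0.00025363,  0.00042301,
        0.00085577]), 'effort': array([-3.43342814e-03, -4.16788709e+01, -2.45800495e+01, -5.93080986e-04,
        1.10024930e-02,  6.09719422e-06]), 'tool_pos': array([0.2139899 , 0.53315231, 0.24743478]), 'orientation': array([-2.93841032e-04,  1.89738102e-01,  9.81834306e-01, -8.72510760e-04]), 'wrist_force': array([ 0.52285284, -0.87465604, -0.0782753 ]), 'moment': array([0.00577625, 0.02031696, 0.0020186 ]), 'gripper_force': 0.0, 'width': 1.0004771813837936}
0.017
scene {'K': array([[444.87218069,   0.        , 321.75999999],
       [  0.        , 444.87218069, 194.84771142],
       [  0.        ,   0.        ,   1.        ]]), 'rvec': array([ 1.4146926 ,  2.17612378, -0.88270966]), 'tvec': array([ 0.16207009, -0.30456161,  1.26283779])}
top {'K': array([[471.06981548,   0.        , 317.79883918],
       [  0.        , 471.06981548, 193.80810025],
       [  0.        ,   0.        ,   1.        ]]), 'rvec': array([ 2.11734126, -2.13183731,  0.2148469 ]), 'tvec': array([0.07539065, 0.5183195 , 0.71519405])}
{'K': array([[309.70691629,   0.        , 317.50282127],
       [  0.        , 309.70691629, 198.68456175],
       [  0.        ,   0.        ,   1.        ]]), 'tool_from_camera': array([[-1.03296849e-03, -9.56933112e-01, -2.90306651e-01,
         7.32804390e-02],
       [ 9.99999462e-01, -9.59506042e-04, -3.95391675e-04,
        -3.88305018e-04],
       [ 9.98124003e-05, -2.90306903e-01,  9.56933588e-01,
        -1.24073055e-01],
       [ 0.00000000e+00,  0.00000000e+00,  0.00000000e+00,
         1.00000000e+00]])}
```

View pics/scene0.png

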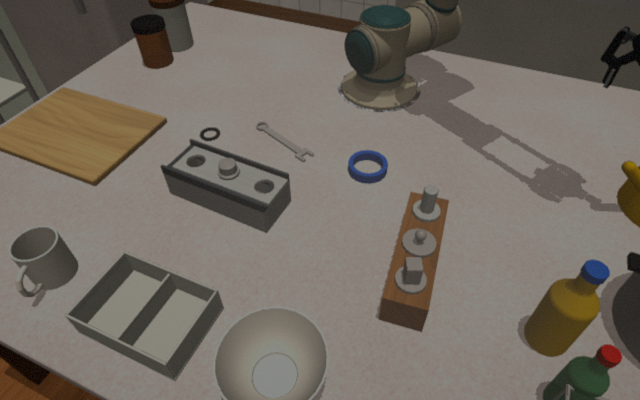

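View pics/top0.png

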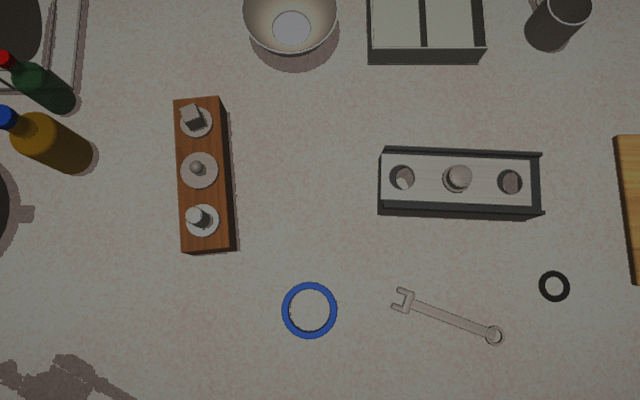

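The scene view shows the drift at (429,198), the stopper at (420,240) and the bolt at (413,270). The top view shows the drift at (196,217) and the bolt at (190,117), with the ledge holes at (402,177) and (511,182) and the stub at (459,177). Next I'll measure them from the depth clouds of both cameras.

```bash
cat > h.py <<'E'
import numpy as np,cv2
from rig import *
def cloud(n,d):
    m=camera_model(n);K=m["K"];v,u=np.nonzero(d>0);z=d[v,u]
    c=np.c_[(u-K[0,2])/K[0,0]*z,(v-K[1,2])/K[1,1]*z,z]
    R=cv2.Rodrigues(m["rvec"])[0]
    return (c-m["tvec"])@R, np.c_[u,v]
E
python3 - <<'E'
from h import *
for n in("top","scene"):
    P,uv=cloud(n,np.load(n+"0.npz")["d"])
    def box(c,r,zl,zh):
        s=(abs(uv-np.array(c)).max(1)<r)&(P[:,2]>zl)&(P[:,2]<zh);q=P[s]
        if len(q)==0: print("none",c); return
        print(n,c,len(q),"mid",((q[:,:2].min(0)+q[:,:2].max(0))/2).round(4),"med",np.median(q,0).round(4),"ext",np.ptp(q[:,:2],0).round(4),"zmax",q[:,2].max().round(4))
    C={"top":dict(d=(200,217),b=(192,117),s=(459,177)),"scene":dict(d=(429,195),b=(413,265),s=(228,166))}[n]
    print("drift top");box(C["d"],20,.126,.145)
    print("drift flange");box(C["d"],30,.074,.086)
    print("bolt top");box(C["b"],20,.114,.13)
    print("bolt flange");box(C["b"],30,.074,.086)
    print("stub");box(C["s"],25,.099,.115)
    # ledge points
    T=dict(top=((460,182),100),scene=((228,185),75))[n]
    s=(abs(uv-np.array(T[0])).max(1)<T[1])&(P[:,2]>.066)&(P[:,2]<.09)
    if n=="top": s&=(uv[:,0]>370)&(uv[:,0]<550)&(uv[:,1]>140)&(uv[:,1]<222)
    else: s&=(uv[:,0]<295)&(uv[:,1]>135)
    q=P[s]
    r=cv2.minAreaRect(q[:,:2].astype(np.float32)*1000);print("ledge rect",r,np.percentile(q[:,2],[5,50,95]))
    s2=(abs(uv-np.array((200,170) if n=="top" else (418,260))).max(1)<85)&(P[:,2]>.066)&(P[:,2]<.075)
    print("rack rect",cv2.minAreaRect(P[s2][:,:2].astype(np.float32)*1000))
E
```

```text
drift top
top (200, 217) 262 mid [0.4737 0.2506] med [0.4729 0.2502 0.1332] ext [0.025  0.0245] zmax 0.1368
drift flange
top (200, 217) 618 mid [0.4789 0.2504] med [0.467  0.2434 0.0795] ext [0.091  0.0791] zmax 0.0858
bolt top
top (192, 117) 305 mid [0.6321 0.2671] med [0.6311 0.2666 0.121 ] ext [0.0326 0.0316] zmax 0.1249
bolt flange
top (192, 117) 471 mid [0.6324 0.2672] med [0.622  0.2585 0.0794] ext [0.076  0.0718] zmax 0.0859
stub
top (459, 177) 439 mid [ 0.5359 -0.1441] med [ 0.5354 -0.1432  0.1056] ext [0.0355 0.0347] zmax 0.1089
ledge rect ((535.7360229492188, -154.37689208984375), (256.2013854980469, 101.38916778564453), 87.04161071777344) [0.06913303 0.07782485 0.08278107]
rack rect ((553.6414184570312, 259.4383239746094), (250.8846893310547, 76.07026672363281), 5.843478679656982)
drift top
scene (429, 195) 154 mid [0.4738 0.2505] med [0.4786 0.2508 0.1336] ext [0.0269 0.0248] zmax 0.1365
drift flange
scene (429, 195) 391 mid [0.476  0.2473] med [0.485  0.2522 0.08  ] ext [0.0913 0.077 ] zmax 0.0859
bolt top
scene (413, 265) 278 mid [0.6344 0.2666] med [0.6366 0.2671 0.1219] ext [0.031  0.0321] zmax 0.1252
bolt flange
scene (413, 265) 1071 mid [0.6012 0.2622] med [0.5801 0.2649 0.0801] ext [0.1388 0.0806] zmax 0.086
stub
scene (228, 166) 206 mid [ 0.537  -0.1452] med [ 0.5402 -0.1423  0.1057] ext [0.0351 0.0348] zmax 0.1092
ledge rect ((536.2779541015625, -155.11965942382812), (257.3250427246094, 103.46817016601562), 86.88856506347656) [0.07005066 0.07838488 0.08337816]
rack rect ((553.5958251953125, 258.3896789550781), (253.61383056640625, 75.0610580444336), 5.848702907562256)
```

```bash
cat >> h.py <<'E'
from scipy.spatial.transform import Rotation as Ro
def tool():
    s=read_state();o=s["orientation"];R=Ro.from_quat(o[[1,2,3,0]]).as_matrix();return s,R
def plan(p,yaw=None):
    "shift (cm, tool axes) and roll (deg) so that the TCP gets to p, tool y at world angle yaw (deg, mod 180)"
    s,R=tool();d=R.T@(np.array(p)-s["tool_pos"])*100
    cur=np.degrees(np.arctan2(R[1,1],R[0,1]));r=0
    if yaw is not None: r=-((yaw-cur+90)%180-90)
    print("t",s["t"],"pos",s["tool_pos"].round(4),"yaw",cur.round(2),"tilt",R[:,2].round(4),"q6",s["joint_positions"][5].round(3),"shift",d.round(2),"roll",round(r,2),"F",s["wrist_force"].round(1))
E
python3 - <<'E'
from h import *
for n,c in(("top",(192,117)),("scene",(413,265))):
    P,uv=cloud(n,np.load(n+"0.npz")["d"]);s=(abs(uv-np.array(c)).max(1)<20)&(P[:,2]>.116)&(P[:,2]<.13)
    print(cv2.minAreaRect(P[s][:,:2].astype(np.float32)*1000))
plan((.4738,.2505,.2),95.85)
E
```

```text
((632.8298950195312, 267.3006286621094), (27.10181427001953, 25.973758697509766), 22.51203727722168)
((634.23193359375, 266.788330078125), (26.82499885559082, 25.986316680908203), 23.57404899597168)
t 0.1 pos [0.214  0.5332 0.2475] yaw 68.13 tilt [-8.0e-04 -1.5e-03 -1.0e+00] q6 -0.121 shift [-34.64 -16.55   4.77] roll -27.72 F [-0.2 -0.6 -0.2]
```

Call:
apply_moves(
  targets=[
    [0,[-34.6,-16.6,4.8],-27.7],
    [0,[-34.6,-16.6,4.8],-27.7],
    [0,[-34.6,-16.6,4.8],-27.7],
    [0,[-34.6,-16.6,4.8],-27.7],
    [0,[-34.6,-16.6,4.8],-27.7],
    [0,[-34.6,-16.6,4.8],-27.7],
    [0,[-34.6,-16.6,4.8],-27.7],
    [0,[-34.6,-16.6,4.8],-27.7],
  ],
  newtons=60,
)

```text
t: 1.1
tool_pos: [0.4738, 0.2499, 0.1997]
orientation: [-0.001, -0.049, 0.999, 0.0]
wrist_force: [-0.3, 0.4, 0.6]
width: 1.001
gripper_force: 0.0
```

```bash
cat >> h.py <<'E'
def wproj(Pw,s=None,R=None):
    m=camera_model("wrist");s0,R0=tool() if s is None else (s,R);T=m["tool_from_camera"]
    pt=(np.atleast_2d(Pw)-s0["tool_pos"])@R0; c=(pt-T[:3,3])@T[:3,:3]
    rho=np.hypot(c[:,0],c[:,1]);th=np.arctan2(rho,c[:,2]);K=m["K"]
    return np.c_[c[:,0]/rho,c[:,1]/rho]*(th*K[0,0])[:,None]+K[:2,2]
def wcloud(d,s,R):
    "points in world and pixel list; depth along the optical axis, equidistant fisheye"
    m=camera_model("wrist");K=m["K"];T=m["tool_from_camera"];v,u=np.nonzero(d>0);z=d[v,u]
    x=u-K[0,2];y=v-K[1,2];r=np.hypot(x,y)+1e-9;th=r/K[0,0];k=th<1.3
    x,y,r,th,z=x[k],y[k],r[k],th[k],z[k]
    c=np.c_[x/r*np.tan(th)*z,y/r*np.tan(th)*z,z]
    return (c@T[:3,:3].T+T[:3,3])@R.T+s["tool_pos"],np.c_[u,v][k]
def wshot(name,pts=()):
    s,R=tool();p,d=read_camera("wrist");np.savez(name+".npz",p=p,d=d);im=p[:,:,::-1].copy()
    for q in (wproj(pts,s,R) if len(pts) else ()): cv2.drawMarker(im,tuple(int(round(a)) for a in q),(0,0,255),0,8)
    cv2.imwrite(f"pics/{name}.png",im);return s,R,p,d
E
python3 - <<'E'
from h import *
plan((.4738,.2505,.108),95.85)
s,R,p,d=wshot("w1",[[.4738,.2505,.134]])
P,uv=wcloud(d,s,R)
for c,zl,zh in(((.4738,.2505),.126,.145),((.6333,.267),.114,.13)):
    q=P[(np.linalg.norm(P[:,:2]-c,axis=1)<.03)&(P[:,2]>zl)&(P[:,2]<zh)]
    print(len(q)); 
    if len(q): print(((q.min(0)+q.max(0))/2).round(4),np.median(q,0).round(4),np.ptp(q,axis=0).round(4))
E
```

```text
t 1.1 pos [0.4738 0.2499 0.1997] yaw 95.67 tilt [-1.5e-03  2.0e-04 -1.0e+00] q6 -1.315 shift [-0.02  0.06  9.17] roll -0.18 F [-0.3  0.4  0.6]
1108
[0.4736 0.2512 0.1302] [0.4726 0.2511 0.1322] [0.0244 0.0251 0.0081]
0
```

View pics/w1.png

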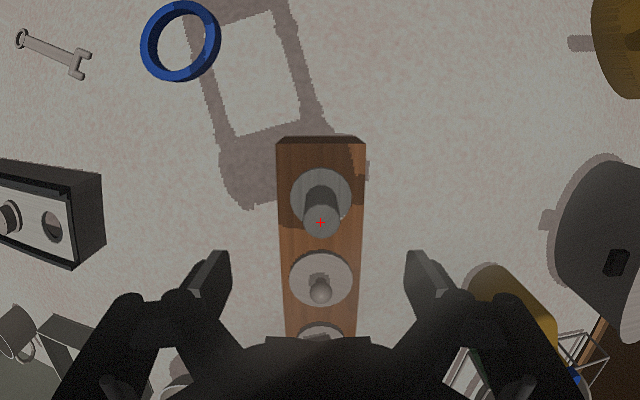

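The wrist view confirms the drift: its handle top is at (321,222), on the projected mark and centred between the fingers. Height and position agree across all three cameras, so I'll descend and grip.

Call:
apply_moves(
  targets=[
    [0,[0,0.1,5],0],
    [0,[0,0.1,9.1],0],
    [0,[0,0.1,9.1],0],
    [255,[0,0.1,9.1],0],
    [255,[0,0.1,9.1],0],
    [255,[0,0.1,9.1],0],
    [255,[0,0.1,9.1],0],
    [255,[0,0.1,9.1],0],
  ],
  newtons=60,
)

```text
t: 2.15
tool_pos: [0.4741, 0.2521, 0.1107]
orientation: [0.001, -0.051, 0.999, 0.001]
wrist_force: [-1.4, 1.5, 5.9]
width: 0.291
gripper_force: 58.5
```

Call:
apply_moves(
  targets=[
    [255,[0,0,-2],0],
    [255,[0,0,-6],0],
    [255,[0,0,-10],0],
    [255,[0,0,-14],0],
    [255,[0,0,-14],0],
    [255,[0,0,-14],0],
  ],
)

```text
t: 2.9
tool_pos: [0.4725, 0.2512, 0.2481]
orientation: [-0.001, -0.051, 0.999, -0.0]
wrist_force: [0.1, -0.2, -2.7]
width: 0.288
gripper_force: 59.2
```

```bash
python3 - <<'E'
from h import *
plan((.5335,-.16,.26),-3)
E
```

```text
t 2.9 pos [0.4725 0.2512 0.2481] yaw 95.82 tilt [-2.1e-03 -8.0e-04 -1.0e+00] q6 -1.314 shift [ -1.9  -41.53  -1.17] roll -81.18 F [ 0.1 -0.2 -2.7]
```

```bash
python3 - <<'E'
from h import *
plan((.5315,-.2396,.255),-3)
E
```

```text
t 2.9 pos [0.4725 0.2512 0.2481] yaw 95.82 tilt [-2.1e-03 -8.0e-04 -1.0e+00] q6 -1.314 shift [ -0.89 -49.43  -0.66] roll -81.18 F [ 0.1 -0.2 -2.7]
```

Call:
apply_moves(
  targets=[
    [255,[0,-4,-0.7],10],
    [255,[-0.2,-10,-0.7],20],
    [255,[-0.4,-16,-0.7],30],
    [255,[-0.5,-22,-0.7],40],
    [255,[-0.6,-28,-0.7],50],
    [255,[-0.7,-34,-0.7],60],
    [255,[-0.8,-40,-0.7],70],
    [255,[-0.9,-45,-0.7],80],
  ],
)

```text
t: 3.9
tool_pos: [0.5269, -0.1971, 0.2538]
orientation: [-0.002, 0.606, 0.796, -0.0]
wrist_force: [0.6, 0.9, -2.0]
width: 0.289
gripper_force: 59.6
```

```bash
python3 - <<'E'
from h import *
plan((.5315,-.2396,.255),-3)
E
```

```text
t 3.9 pos [ 0.5269 -0.1971  0.2538] yaw 15.42 tilt [-0.0038  0.002  -1.    ] q6 -0.751 shift [-4.22 -0.69 -0.13] roll 18.42 F [ 0.6  0.9 -2. ]
```

Call:
apply_moves(
  targets=[
    [255,[-2.2,-0.3,-0.1],9],
    [255,[-4.2,-0.7,-0.1],18.4],
    [255,[-4.2,-0.7,-0.1],18.4],
    [255,[-4.2,-0.7,-0.1],18.4],
    [255,[-4.2,-0.7,-0.1],18.4],
  ],
)

```text
t: 4.53
tool_pos: [0.5324, -0.2363, 0.2568]
orientation: [-0.001, 0.722, 0.692, 0.0]
wrist_force: [0.3, -0.2, -1.4]
width: 0.284
gripper_force: 59.5
```

```bash
python3 - <<'E'
from h import *
plan((.5315,-.2396,.255),-3)
wshot("w2",[[.5315,-.2396,.07],[.5405,-.0698,.07],[.5365,-.1446,.106]])
E
```

```text
t 4.525 pos [ 0.5324 -0.2363  0.2568] yaw -2.45 tilt [-0.001   0.0011 -1.    ] q6 -0.495 shift [-0.34 -0.08  0.18] roll 0.55 F [ 0.3 -0.2 -1.4]
```

View pics/w2.png

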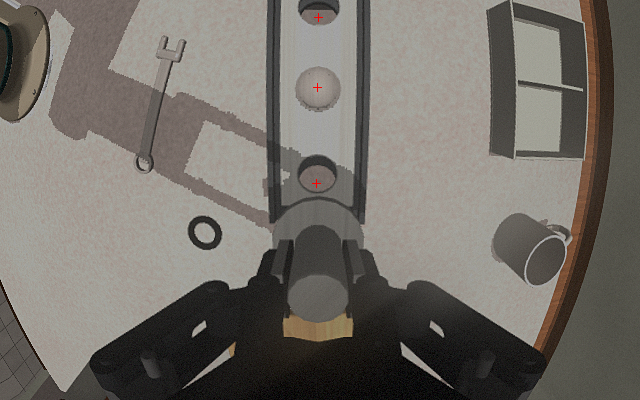

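The wrist view shows the ledge lined up under the tool: hole A at (318,12), the stub at (317,88), hole B at (317,175), and the held drift upright at (318,295). Next I'll refine the holes and the drift's place in the hand from the wrist depth.

```bash
python3 - <<'E'
from h import *
from scipy.optimize import least_squares
import numpy as np
s,R=tool()
# arm static: pose same
W=wcloud(np.load("w2.npz")["d"],s,R)[0]; T=cloud("top",np.load("top0.npz")["d"])[0]
u=np.array([.0535,.9986])
for n,P in(("wrist",W),("top",T)):
    q=P[(np.linalg.norm(P[:,:2]-[.5365,-.1446],axis=1)<.03)&(P[:,2]>.1)&(P[:,2]<.112)]
    print(n,"stub",((q.min(0)+q.max(0))/2).round(4),np.ptp(q,axis=0).round(4))
    # lips
    q=P[(abs(P[:,0]-.536)<.07)&(abs(P[:,1]+.155)<.16)&(P[:,2]>.0805)&(P[:,2]<.085)]
    for side in(-1,1):
        l=q[(q[:,0]-.536)*side>.03]
        if len(l)>20: print(" lip",side,len(l),np.polyfit(l[:,1],l[:,0],1).round(4),l[:,1].min().round(4),l[:,1].max().round(4),"x@-.155",np.polyval(np.polyfit(l[:,1],l[:,0],1),-.155).round(4))
    for nm,c0 in(("A",(.5405,-.06)),("B",(.532,-.229))):
        k=np.linalg.norm(P[:,:2]-c0,axis=1)<.035
        pl=P[k&(P[:,2]>.0755)&(P[:,2]<.081)]; dk=P[k&(P[:,2]>.066)&(P[:,2]<.0725)]
        # plate hole: largest empty circle near c0
        g=[(np.sort(np.hypot(pl[:,0]-x,pl[:,1]-y))[3],x,y) for x in np.arange(c0[0]-.012,c0[0]+.012,.0007) for y in np.arange(c0[1]-.014,c0[1]+.014,.0007)]
        print("",nm,"plate hole",np.round(max(g),4),"n",len(pl),"deck pts",len(dk),dk.mean(0).round(4) if len(dk) else "", (dk.min(0).round(4),dk.max(0).round(4)) if len(dk) else "")
# drift in hand, tool coords
t=(W-s["tool_pos"])@R
for nm,zl,zh,r in(("handle top",-.03,-.018,.02),("flange top",.024,.034,.035)):
    q=t[(np.hypot(t[:,0],t[:,1])<r)&(t[:,2]>zl)&(t[:,2]<zh)];print(nm,len(q));
    if len(q):print(q.min(0).round(4),q.max(0).round(4),np.median(q,0).round(4))
E
```

```text
wrist stub [ 0.5371 -0.1449  0.1039] [0.0347 0.0355 0.0063]
 lip -1 791 [0.053  0.4978] -0.2775 -0.0505 x@-.155 0.4896
 lip 1 865 [0.0523 0.5917] -0.2835 -0.0548 x@-.155 0.5836
 A plate hole [ 0.021   0.5425 -0.0467] n 1367 deck pts 249 [ 0.5419 -0.0542  0.0684] (array([ 0.5222, -0.0651,  0.0661]), array([ 0.5612, -0.0492,  0.0716]))
 B plate hole [ 0.0195  0.5326 -0.229 ] n 2088 deck pts 436 [ 0.5328 -0.2224  0.0689] (array([ 0.5124, -0.2496,  0.0665]), array([ 0.5532, -0.211 ,  0.0724]))
top stub [ 0.5359 -0.1441  0.1045] [0.0355 0.0347 0.0089]
 lip -1 597 [0.0473 0.4962] -0.2788 -0.03 x@-.155 0.4888
 lip 1 544 [0.051  0.5901] -0.2826 -0.0347 x@-.155 0.5822
 A plate hole [ 0.0198  0.5404 -0.0593] n 983 deck pts 164 [ 0.5443 -0.0517  0.0699] (array([ 0.5234, -0.0802,  0.0661]), array([ 0.5605, -0.0272,  0.0725]))
 B plate hole [ 0.0192  0.5312 -0.229 ] n 1004 deck pts 142 [ 0.5351 -0.2237  0.0703] (array([ 0.514 , -0.2498,  0.0671]), array([ 0.5518, -0.213 ,  0.0725]))
handle top 3470
[-0.0129 -0.017  -0.0299] [ 0.0129  0.0172 -0.018 ] [ 0.0026  0.0002 -0.0215]
flange top 2709
[-0.0039 -0.0254  0.0241] [0.0258 0.0262 0.034 ] [0.0129 0.0007 0.0322]
```

Hole B on the ledge is at about (0.532, -0.2405), and the plate is offset about +11 mm along y. The drift is centred in the hand, with its tip 105 mm below the TCP. I'll go to just above the hole first.

```bash
python3 - <<'E'
from h import *
plan((.5322,-.2385,.195),-3)
E
```

```text
t 4.575 pos [ 0.5326 -0.2364  0.2571] yaw -2.46 tilt [-4.e-04  7.e-04 -1.e+00] q6 -0.494 shift [-0.22 -0.03  6.21] roll 0.54 F [ 0.5 -0.5 -0.9]
```

Call:
apply_moves(
  targets=[
    [255,[-0.2,0,2],0.5],
    [255,[-0.2,0,4.5],0.5],
    [255,[-0.2,0,6.2],0.5],
    [255,[-0.2,0,6.2],0.5],
    [255,[-0.2,0,6.2],0.5],
  ],
)

```text
t: 5.2
tool_pos: [0.5332, -0.2393, 0.1962]
orientation: [0.001, 0.726, 0.688, 0.0]
wrist_force: [0.7, -0.4, -1.0]
width: 0.289
gripper_force: 59.6
```

```bash
python3 - <<'E'
from h import *
plan((.5322,-.2385,.115),-3)
s,R,p,d=wshot("w3")
W,_=wcloud(d,s,R)
# ledge hole edge from crescent at +y side of hole B, lips, deck
k=(abs(W[:,0]-.532)<.012)&(W[:,1]>-.245)&(W[:,1]<-.2)
for y in np.arange(-.236,-.203,.0015):
    q=W[k&(abs(W[:,1]-y)<.00075)]
    if len(q): print(y.round(4),len(q),np.percentile(q[:,2],[10,50,90]).round(4))
t=(W-s["tool_pos"])@R
q=t[(np.hypot(t[:,0],t[:,1])<.035)&(t[:,2]>.024)&(t[:,2]<.036)];print("flange",q.min(0).round(4),q.max(0).round(4))
E
```

```text
t 5.2 pos [ 0.5332 -0.2393  0.1962] yaw -3.03 tilt [ 1.4e-03 -7.0e-04 -1.0e+00] q6 -0.488 shift [ 0.08 -0.11  8.12] roll -0.03 F [ 0.7 -0.4 -1. ]
-0.236 200 [0.2153 0.2178 0.2185]
-0.2345 284 [0.1942 0.2176 0.2187]
-0.233 345 [0.1766 0.2164 0.2184]
-0.2315 477 [0.1753 0.2136 0.2186]
-0.23 1936 [0.1925 0.2544 0.2706]
-0.2285 3686 [0.1935 0.2618 0.2722]
-0.227 1275 [0.1682 0.1997 0.2617]
-0.2255 131 [0.1633 0.1641 0.1655]
-0.224 246 [0.1633 0.2407 0.2719]
-0.2225 971 [0.1642 0.2577 0.2664]
-0.221 870 [0.1637 0.2718 0.2795]
-0.2195 1116 [0.1641 0.2755 0.2803]
-0.218 214 [0.0684 0.1639 0.2802]
-0.2165 193 [0.0682 0.1633 0.1644]
-0.215 195 [0.0683 0.1611 0.1645]
-0.2135 107 [0.068  0.159  0.1639]
-0.212 38 [0.0679 0.0691 0.076 ]
-0.2105 25 [0.0751 0.0761 0.0768]
-0.209 55 [0.0754 0.0759 0.0771]
-0.2075 58 [0.0755 0.0764 0.0771]
-0.206 56 [0.0757 0.0765 0.0773]
-0.2045 57 [0.0758 0.0763 0.0772]
flange [-0.004  -0.0252  0.024 ] [0.026  0.0261 0.036 ]
```

View pics/w3.png

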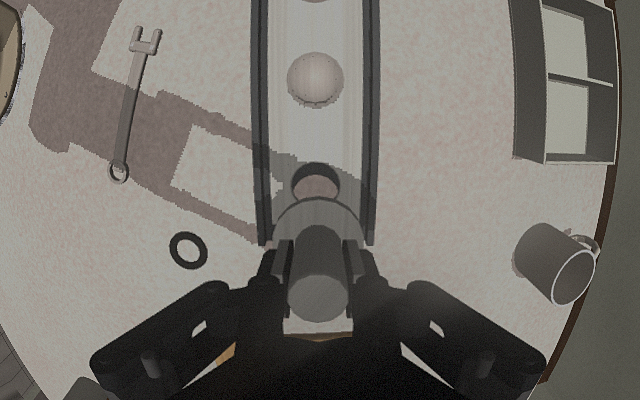

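The hole's rim is at (316,185), and the drift hangs centred over the ledge line with its handle at (318,298). The visible deck crescent confirms the ledge hole's centre at y of about -0.240. Now lowering it in.

Call:
apply_moves(
  targets=[
    [255,[0,-0.1,0.8],0],
    [255,[0,-0.1,1.6],0],
    [255,[0,-0.1,2.4],0],
    [255,[0,-0.1,3.0],0],
    [255,[0,-0.1,3.6],0],
    [255,[0,-0.1,3.6],0],
  ],
)

```text
t: 6.0
tool_pos: [0.5314, -0.2388, 0.1586]
orientation: [-0.001, 0.726, 0.688, 0.0]
wrist_force: [-0.7, 1.2, -2.5]
width: 0.294
gripper_force: 59.6
```

Call:
apply_moves(
  targets=[
    [255,[-0.1,0,0.6],0],
    [255,[-0.1,0,1.2],0],
    [255,[-0.1,0,1.8],0],
    [255,[-0.1,0,2.4],0],
    [255,[-0.1,0,2.8],0],
    [255,[-0.1,0,2.8],0],
  ],
)

```text
t: 6.75
tool_pos: [0.5313, -0.2403, 0.1306]
orientation: [-0.001, 0.726, 0.688, -0.0]
wrist_force: [-0.4, 1.1, -1.8]
width: 0.293
gripper_force: 59.6
```

Call:
apply_moves(
  targets=[
    [255,[0,0,0.4],0],
    [255,[0,0,0.8],0],
    [255,[0,0,1.1],0],
    [255,[0,0,1.3],0],
    [255,[0,0,1.5],0],
  ],
)

```text
t: 7.38
tool_pos: [0.5317, -0.2405, 0.1166]
orientation: [0.0, 0.726, 0.688, -0.0]
wrist_force: [-3.5, 1.2, 9.9]
width: 0.288
gripper_force: 60.7
```

Call:
apply_moves(
  targets=[
    [0,[0,0,1.3],0],
    [0,[0,0,1.3],0],
    [0,[0,0,1.3],0],
    [0,[0,0,1.3],0],
    [0,[0,0,-3],0],
    [0,[0,0,-8],0],
    [0,[0,0,-13],0],
    [0,[0,0,-13],0],
  ],
)

```text
t: 8.38
tool_pos: [0.5339, -0.2417, 0.2514]
orientation: [0.005, 0.726, 0.688, 0.001]
wrist_force: [0.3, -0.0, -0.7]
width: 1.002
gripper_force: 0.0
```

```bash
python3 - <<'E'
from h import *
plan((.6333,.267,.2),23)
s,R,p,d=wshot("w4"); W,_=wcloud(d,s,R)
d=read_camera("top")[1];T=cloud("top",d)[0]; d2=read_camera("scene")[1];S=cloud("scene",d2)[0]
for n,P in(("wrist",W),("top",T),("scene",S)):
    for nm,c,r,zl,zh in(("stub",(.536,-.152),.04,.1,.112),("handle",(.532,-.24),.03,.13,.15),("flange",(.532,-.24),.035,.0825,.094)):
        q=P[(np.linalg.norm(P[:,:2]-c,axis=1)<r)&(P[:,2]>zl)&(P[:,2]<zh)]
        if len(q)>5: print(n,nm,len(q),((q.min(0)+q.max(0))/2).round(4),np.ptp(q,axis=0).round(4),"medz",np.median(q[:,2]).round(4))
    c0=(.541,-.071);k=np.linalg.norm(P[:,:2]-c0,axis=1)<.035
    pl=P[k&(P[:,2]>.0745)&(P[:,2]<.081)]
    if len(pl)>50:
        g=[(np.sort(np.hypot(pl[:,0]-x,pl[:,1]-y))[3],x,y) for x in np.arange(c0[0]-.008,c0[0]+.008,.0007) for y in np.arange(c0[1]-.01,c0[1]+.01,.0007)]
        print(n,"plate hole A",np.round(max(g),4))
E
```

```text
t 8.375 pos [ 0.5339 -0.2417  0.2514] yaw -3.07 tilt [ 0.0091 -0.0055 -0.9999] q6 -0.49 shift [51.36  7.15  4.95] roll -26.07 F [ 0.3 -0.  -0.7]
wrist stub 1291 [ 0.5362 -0.1537  0.1037] [0.0356 0.0357 0.006 ] medz 0.1042
wrist handle 788 [ 0.5321 -0.2407  0.1352] [0.0253 0.0253 0.0104] medz 0.1382
wrist flange 1197 [ 0.5325 -0.2387  0.088 ] [0.0508 0.0465 0.0111] medz 0.0845
wrist plate hole A [ 0.0198  0.5414 -0.0677]
top stub 434 [ 0.5357 -0.1539  0.1049] [0.0361 0.0355 0.0096] medz 0.1057
top handle 281 [ 0.5317 -0.2401  0.1366] [0.0262 0.0248 0.0129] medz 0.1396
top flange 540 [ 0.5313 -0.2411  0.0883] [0.0503 0.0528 0.0114] medz 0.0862
top plate hole A [ 0.0196  0.54   -0.0691]
scene stub 194 [ 0.5368 -0.1543  0.1046] [0.036  0.0359 0.0091] medz 0.106
scene handle 125 [ 0.5333 -0.2413  0.1365] [0.0266 0.026  0.0129] medz 0.1393
scene flange 248 [ 0.5314 -0.241   0.0883] [0.0522 0.0511 0.0113] medz 0.0866
scene plate hole A [ 0.0195  0.5414 -0.0691]
```

View pics/w4.png

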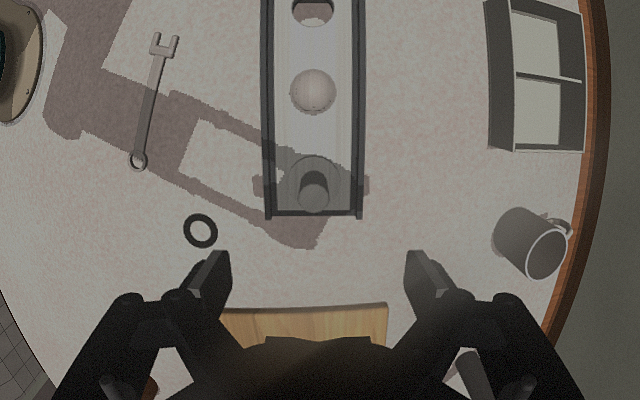

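The view shows the drift seated upright, with its handle at (313,190). It measures a handle top of 139.7 mm and a flange top of about 86 mm. The stub has moved about 9.5 mm, so plate and ledge are now in line to within about 2 mm. Next is the bolt, gripped across the rack at yaw 113°/-67°.

Call:
apply_moves(
  targets=[
    [0,[4,0.5,0],8],
    [0,[10,1.4,0],16],
    [0,[16,2.2,0],24],
    [0,[22,3,0],32],
    [0,[28,4,0],40],
    [0,[34,4.8,0],48],
    [0,[40,5.6,0],56],
    [0,[46,6.4,0],64],
  ],
)

```text
t: 9.52
tool_pos: [0.6195, 0.2172, 0.2439]
orientation: [0.0, 0.98, 0.197, -0.002]
wrist_force: [0.7, -0.4, -0.2]
width: 1.001
gripper_force: 0.0
```

```bash
python3 - <<'E'
from h import *
plan((.6333,.267,.2),113)
E
```

```text
t 9.525 pos [0.6195 0.2172 0.2439] yaw -67.33 tilt [-0.0037 -0.0012 -1.    ] q6 1.407 shift [ 3.21 -4.06  4.38] roll -0.33 F [ 0.7 -0.4 -0.2]
```

Call:
apply_moves(
  targets=[
    [0,[1.6,-2,2],-0.3],
    [0,[3.2,-4.1,4.4],-0.3],
    [0,[3.2,-4.1,4.4],-0.3],
    [0,[3.2,-4.1,4.4],-0.3],
  ],
)

```text
t: 10.02
tool_pos: [0.6335, 0.2644, 0.2013]
orientation: [0.001, 0.98, 0.201, -0.001]
wrist_force: [-0.1, -0.2, 0.6]
width: 1.001
gripper_force: 0.0
```

```bash
python3 - <<'E'
from h import *
plan((.6333,.267,.104),113)
s,R,p,d=wshot("w5"); P,_=wcloud(d,s,R)
q=P[(np.linalg.norm(P[:,:2]-(.6333,.267),axis=1)<.03)&(P[:,2]>.116)&(P[:,2]<.13)]
print(len(q),cv2.minAreaRect(q[:,:2].astype(np.float32)*1000),np.median(q[:,2]),q[:,2].max())
E
```

```text
t 10.025 pos [0.6335 0.2644 0.2013] yaw -66.81 tilt [-0.0018 -0.0014 -1.    ] q6 1.461 shift [ 0.1  -0.25  9.73] roll 0.19 F [-0.1 -0.2  0.6]
1290 ((633.86865234375, 268.0945129394531), (26.490615844726562, 25.569507598876953), 22.79583168029785) 0.12029930857301727 0.12313197129996603
```

The wrist view agrees with the earlier cameras: head 26x26 mm, yaw 22.8°, top at 122 mm. Now descending to grip.

Call:
apply_moves(
  targets=[
    [0,[0.1,-0.2,5],0],
    [0,[0.1,-0.2,9.6],0],
    [0,[0.1,-0.2,9.7],0],
    [0,[0.1,-0.2,9.7],0],
    [255,[0.1,-0.2,9.7],0],
    [255,[0.1,-0.2,9.7],0],
    [255,[0.1,-0.2,9.7],0],
    [255,[0.1,-0.2,9.7],0],
  ],
)

```text
t: 11.08
tool_pos: [0.634, 0.2684, 0.1062]
orientation: [-0.0, 0.98, 0.201, 0.001]
wrist_force: [-0.6, 0.6, 3.0]
width: 0.297
gripper_force: 60.1
```

Call:
apply_moves(
  targets=[
    [255,[0,0,0],0],
    [255,[0,0,-2],0],
    [255,[0,0,-5],0],
    [255,[0,0,-9],0],
    [255,[0,0,-13],0],
    [255,[0,0,-13],0],
    [255,[0,0,-13],0],
  ],
)

```text
t: 11.95
tool_pos: [0.6326, 0.2676, 0.2326]
orientation: [0.0, 0.98, 0.201, -0.002]
wrist_force: [0.3, 0.4, -4.4]
width: 0.295
gripper_force: 59.7
```

```bash
python3 - <<'E'
from h import *
plan((.5408,-.07,.22),-3)
E
```

```text
t 11.95 pos [0.6326 0.2676 0.2326] yaw -66.78 tilt [-0.0042 -0.0014 -1.    ] q6 1.464 shift [-21.74  27.4    1.35] roll -63.78 F [ 0.3  0.4 -4.4]
```

Call:
apply_moves(
  targets=[
    [255,[-2.4,3,0],-8],
    [255,[-6,7.5,0],-17],
    [255,[-9.6,12,0],-26],
    [255,[-13.2,16.5,0],-35],
    [255,[-16.5,21,0.3],-44],
    [255,[-19.5,25,0.6],-54],
    [255,[-21.7,27.4,1],-63.8],
    [255,[-21.7,27.4,1.3],-63.8],
  ],
)

```text
t: 12.95
tool_pos: [0.54, -0.0712, 0.2194]
orientation: [-0.002, 0.726, 0.687, -0.002]
wrist_force: [0.0, 0.5, -3.4]
width: 0.29
gripper_force: 59.8
```

Call:
apply_moves(
  targets=[
    [255,[0,0,0],0],
    [255,[0,0,0],0],
  ],
)

```text
t: 13.2
tool_pos: [0.5424, -0.0684, 0.2215]
orientation: [-0.001, 0.725, 0.689, -0.0]
wrist_force: [0.6, 0.5, -3.6]
width: 0.295
gripper_force: 59.8
```

```bash
python3 - <<'E'
from h import *
plan((.5408,-.07,.19),-3)
s,R,p,d=wshot("w6",[[.5408,-.07,.07]]); W,_=wcloud(d,s,R)
t=(W-s["tool_pos"])@R
for zl,zh,r in((-.028,-.012,.022),(.02,.034,.036)):
    q=t[(np.hypot(t[:,0],t[:,1])<r)&(t[:,2]>zl)&(t[:,2]<zh)];print(len(q),q.min(0).round(4),q.max(0).round(4),np.median(q,0).round(4))
E
```

```text
t 13.2 pos [ 0.5424 -0.0684  0.2215] yaw -2.94 tilt [-1.3e-03  9.0e-04 -1.0e+00] q6 -0.202 shift [-0.17 -0.14  3.15] roll 0.06 F [ 0.6  0.5 -3.6]
4257 [-0.014  -0.0208 -0.028 ] [ 0.0127  0.0197 -0.012 ] [ 0.0025  0.0002 -0.0144]
2497 [-0.002  -0.0251  0.02  ] [0.0251 0.026  0.034 ] [0.0139 0.0002 0.0278]
```

View pics/w6.png

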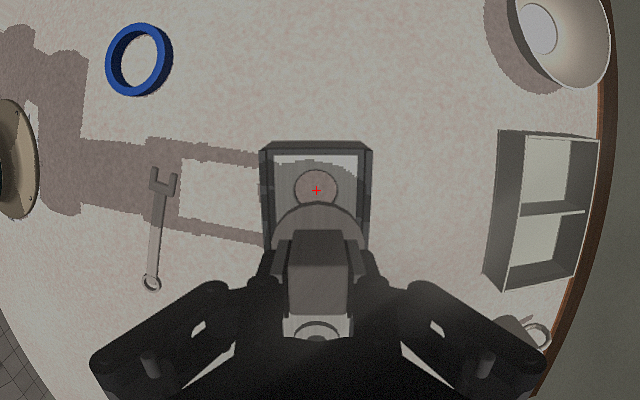

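The view shows the bolt held upright, with its head at (319,270). The aligned hole is at (316,188), on the projected mark. I'll lower it in two stages with a position check between.

Call:
apply_moves(
  targets=[
    [255,[-0.1,-0.15,2],0],
    [255,[-0.1,-0.15,4],0],
    [255,[-0.1,-0.15,5.5],0],
    [255,[-0.1,-0.15,5.5],0],
    [255,[-0.1,-0.15,5.5],0],
  ],
)

```text
t: 13.88
tool_pos: [0.5416, -0.0702, 0.1679]
orientation: [0.001, 0.725, 0.689, 0.0]
wrist_force: [0.2, -0.3, -3.7]
width: 0.294
gripper_force: 59.8
```

```bash
python3 - <<'E'
from h import *
plan((.5410,-.0692,.1125),-3)
E
```

```text
t 13.875 pos [ 0.5416 -0.0702  0.1679] yaw -2.96 tilt [ 1.4e-03 -3.0e-04 -1.0e+00] q6 -0.205 shift [ 0.1  -0.07  5.54] roll 0.04 F [ 0.2 -0.3 -3.7]
```

Call:
apply_moves(
  targets=[
    [255,[0.1,-0.05,0.8],0],
    [255,[0.1,-0.05,1.6],0],
    [255,[0.1,-0.05,2.4],0],
    [255,[0.1,-0.05,3.2],0],
    [255,[0.1,-0.05,3.8],0],
    [255,[0.1,-0.05,3.8],0],
  ],
)

```text
t: 14.62
tool_pos: [0.5401, -0.0692, 0.1286]
orientation: [-0.001, 0.725, 0.688, -0.0]
wrist_force: [-0.5, 0.2, -3.5]
width: 0.296
gripper_force: 60.0
```

Call:
apply_moves(
  targets=[
    [255,[0,0,0.5],0],
    [255,[0,0,1.0],0],
    [255,[0,0,1.4],0],
    [255,[0,0,1.6],0],
    [255,[0,0,1.7],0],
  ],
)

```text
t: 15.25
tool_pos: [0.5404, -0.0693, 0.1122]
orientation: [-0.0, 0.725, 0.689, -0.0]
wrist_force: [-1.2, 0.3, 0.9]
width: 0.297
gripper_force: 60.6
```

Contact is just being made: the force has gone from -3.5 to +0.9 N at the expected height. Releasing and withdrawing.

Call:
apply_moves(
  targets=[
    [0,[0,0,1.7],0],
    [0,[0,0,1.7],0],
    [0,[0,0,1.7],0],
    [0,[0,0,1.7],0],
    [0,[0,0,-3],0],
    [0,[0,0,-8],0],
    [0,[0,0,-13],0],
    [0,[0,0,-13],0],
  ],
)

```text
t: 16.25
tool_pos: [0.5428, -0.0698, 0.2465]
orientation: [0.004, 0.725, 0.689, 0.002]
wrist_force: [-0.2, -0.2, 0.7]
width: 0.999
gripper_force: 0.0
```

```bash
python3 - <<'E'
from h import *
plan((.5410,-.0692,.1125),-3)
T=cloud("top",read_camera("top")[1])[0]; p,d2=read_camera("scene");S=cloud("scene",d2)[0];s,R=tool();W=wcloud(read_camera("wrist")[1],s,R)[0]
cv2.imwrite("pics/end.png",cv2.resize(p[120:260,130:330,::-1],(800,560)))
for n,P in(("top",T),("scene",S),("wrist",W)):
    for nm,c,r,zl,zh in(("stub",(.536,-.154),.03,.1,.112),("drift",(.532,-.24),.03,.13,.15),("bolt",(.541,-.07),.03,.118,.14),("bflange",(.541,-.07),.035,.0835,.094)):
        q=P[(np.linalg.norm(P[:,:2]-c,axis=1)<r)&(P[:,2]>zl)&(P[:,2]<zh)]
        if len(q)>5: print(n,nm,len(q),((q.min(0)+q.max(0))/2).round(4),"medz",np.median(q[:,2]).round(4))
E
```

```text
t 16.25 pos [ 0.5428 -0.0698  0.2465] yaw -2.97 tilt [ 0.0088 -0.0022 -1.    ] q6 -0.203 shift [ 0.08 -0.3  13.4 ] roll 0.03 F [-0.2 -0.2  0.7]
top drift 119 [ 0.5337 -0.2432  0.1375] medz 0.1398
top bolt 340 [ 0.5398 -0.0715  0.1245] medz 0.1275
top bflange 405 [ 0.5399 -0.0719  0.0887] medz 0.0861
scene stub 189 [ 0.5363 -0.1547  0.1045] medz 0.1058
scene drift 128 [ 0.5321 -0.2421  0.1366] medz 0.1392
scene bolt 184 [ 0.5422 -0.0721  0.1247] medz 0.1275
scene bflange 242 [ 0.5413 -0.0726  0.0888] medz 0.0866
wrist stub 907 [ 0.536  -0.1542  0.1034] medz 0.1041
wrist bolt 982 [ 0.5411 -0.0708  0.1239] medz 0.1263
wrist bflange 1038 [ 0.541  -0.0688  0.0885] medz 0.0845
```

View pics/end.png

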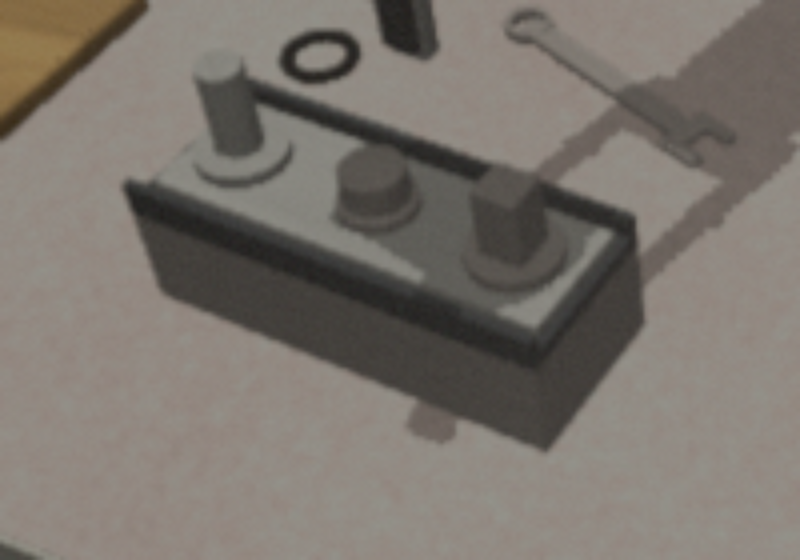

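The closing view shows the drift at (230,110) and the bolt at (508,215), both upright with their flanges flat on the plate. The bolt top is at 127.5 mm (128 expected) and the drift top at 139.5 mm (140 expected).

```bash
python3 -c "from rig import hand_in; print(hand_in())"
```

```text
the job is handed in; nothing more can be done
None
```

The drift is fully seated in one end hole, the plate is drawn into line to within about 2 mm, and the bolt is fully home in the other hole and released; the job was handed in at about 16 s, but the verdict was not shown.

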